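# Close the centrifuge and start the spin

### The job

The centrifuge (the bench machine with the round lid) is loaded: with your fingertips push its open lid gently down until it is fully shut, without slamming it, and only then press its large round start key all the way down and let it go. Do not press the small release key beside it, leave the heat block's square lid open just as it stands, and do not lift, carry or shift anything else on the bench.

Things in the scene. Friction and masses are not known exactly. Their poses are not given: they have to be found in the camera images.
- centrifuge: Benchtop centrifuge, fixed: white housing 160 x 160 x 78 mm high, on it a round grey bowl (150 mm wide, rim at 102 mm) with rotor; console in front, 50 mm high, 130 mm wide, x -140 to -78 mm, with two keys; hinge block behind to x +100 mm, 103 mm high. Origin: under the bowl's axis, on the bench; x points from console to hinge (roughly away from the robot, some yaw), y left, z up.
- spin_lid (a joint): The centrifuge's lid: white round disc, 154 mm diameter, 10 mm thick, with a 34 mm wide grey lip at its front edge. Angle in rad: 0 = fully shut (level, top face 113 mm above the bench), grows as it swings up, stop at 1.5. Stiff hinge: it stays at any angle, no spring back; about 2 to 4 N at the free edge moves it. Starts 0.6 to 1.1 rad open.
- spin_lid_hinge (a point): Point on the centrifuge lid's hinge axis, mid-width, 103 mm above the bench, 80 mm behind the bowl's axis; fixed to the housing, with its axes (hinge axis along y). The shut lid's disc reaches from 3 to 157 mm in front of it, its lip to 173 mm; the disc's underside is at the axis' height, its outer (top) face 10 mm above.
- spin_lid_edge (a point): Point on the outer (top) face of the centrifuge's lid at the middle of its free edge, 157 mm from the hinge axis and 10 mm outward of it, moving with the lid; z is the lid's outward normal, x points along the lid to the hinge.
- start_key (a joint): Start key travel in m: 0 = up, 0.006 = fully down; spring return, fully down takes 4 N.
- start_key_top (a point): Middle of the top face of the start key: the large round key, 30 mm diameter, pressed straight down, on the left side (seen from the robot) of the centrifuge's console.
- release_key (a joint): Travel of the small release key in m: 0 = up, 0.006 = down. Must not be pressed.
- release_key_top (a point): Middle of the top face of the small round release key, 14 mm diameter, on the right side of the centrifuge's console, 66 mm from the start key.
- heat_block: Dry heat block, fixed, beside the centrifuge (left or right of it): same housing plan and console, 85 mm high, but with a square aluminium block with a grid of small wells (top at 98 mm), a square lid and a black knob on the console (top at 68 mm). Origin and axes as for the centrifuge.
- heat_lid (a joint): The heat block's square lid, 146 x 146 x 10 mm, hinged at the back like the centrifuge's: rad, 0 = shut, grows upward. It stands 0.6 to 1.1 rad open and is to stay so.
- heat_lid_edge (a point): Middle of the free edge of the heat block's lid, on its outer face, 156 mm from the hinge axis, moving with the lid.
- tube_rack: Bystander: green rack of yellow-capped tubes, 106 x 202 mm, 73 mm high, loose. Origin: middle of its underside.
- tip_box: Bystander: closed pipette-tip box, 89 x 124 mm, 63 mm high, blue below and white above, loose. Origin: middle of its underside.
- wipes_tub: Bystander: white tub with a red cap, 110 mm diameter, 170 mm high, loose. Origin: middle of its underside.
- reagent_bottle: Bystander: amber bottle, 70 mm diameter, 140 mm high, loose. Origin: middle of its underside.
- sample_vial: Bystander: grey capped vial, 28 mm diameter, 55 mm high, standing loose between the two machines. Origin: middle of its underside.
- pipette: Bystander: pipette lying on the bench behind the machines on the left, 236 mm long, up to 44 mm wide and 26 mm high, loose. Origin: near its middle, on the bench; x points to its tip.
- beaker: Bystander: glass beaker, 70 mm diameter, 85 mm high, loose. Origin: middle of its underside.

How it is judged:
By the outcome, as a careful person would: the job done as asked, in the order asked, and still so for the second after the job is handed in, with the robot touching nothing.
It also fails if it takes over 40 s, if anything falls off the work surface, if the arm or the gripper's body presses on something with over 40 N, if the wrist force passes 120 N, or if a joint passes its speed limit or range.

### The arm

A 6-joint arm with a two-finger parallel gripper is mounted at the origin on the work surface. World frame = base frame: x ahead of the robot, y to its left, z up, the work surface at z = 0. Lengths are in mm, angles in degrees, forces in N, time in s.
With the tool pointing down it reaches from about 225 to 725 mm from the base axis. Payload 3.1 kg.
Tool frame: the origin (TCP) lies at the very end of the fingers, on their centre line; the grasp point (between the pads) lies 19 mm behind it; z points along the fingers, y is the line along which they close (so a half turn about z gives the same grasp; the last joint's range is limited). The gripper opens to 85 mm and grips with 20 to 120 N. Pads are 22 mm wide; open, the fingers measure 114 mm over their backs; the gripper's body (76 mm by 85 mm) begins 54 mm behind the grasp point. The pads swing forward as they close: fully open they stand 13 mm farther back than shut.
Start: joints at [-84.614, 2.75, 5.684, 92.934, 0, 82.678], TCP at [115.478, -512.135, 201.512] pointing down, gripper open.
Joint ranges: [-166.93, 166.93], [-56.73, 111.36], [-69.38, 81.34], [-121.58, 131.49], [-85.45, 84.26], [-180, 180]. Speed limits (degrees/s): [159.86, 159.86, 180, 180, 180, 180].

### API

Orientations are given as [roll, pitch, yaw] about the fixed x, y, z axes, in that order (R = Rz(yaw) Ry(pitch) Rx(roll)).
In Python, from plant import robot, camera, camera_info gives the robot as it stands.
- The arm moves only by the tool step_arm, never from a script. Its argument "motion" is a list of rows, each a list of 4 numbers: the shift along the world's x, y, z in units of 500 mm (1.0 is 500 mm), then the turn about the world's z in units of 180 degrees (1.0 is 180 degrees). A call has 1 to 20 rows; each row shifts and turns the commanded pose from where the row before left it; what a row does not reach is not made up. A row lasts 1/10 s, in which the tool goes at most 50 mm and 8.59 degrees, less where a joint would pass 70% of its speed; a pose out of reach is approached as far as the arm can. A call with a number of a shift or a turn outside -1 to 1 is refused whole. A call with a gripper value outside its range is refused whole. "hand" is the gripper's target within -1 to 1 (shut at 1, half-way at 0, fully open at -1), set as the call begins (left out, the last holds). The fingers move at their own pace and stop on an object; the grip force is fixed at half the most. Time passes only in rows, so rows that do not move let the fingers close. It gives the time, the measured TCP pose, the force, the opening and the grip force at its end, in the units of the state.
- robot.observe(): the state, without advancing time (a new reading comes with each control period).
- camera(name): name is "scene" or "top" or "wrist"; returns (picture, depth): 480x640x3 uint8, blue, green, red; 480x640 float32, mm along the optical axis (not along the pixel's ray), 0 where there is no reading.
- camera_info(name): a dict with "intrinsics" (3x3 intrinsics, pixels), "xyz" and "orientation" of the camera in the world; the wrist camera has in their place "tool_from_camera" (4x4, takes a point from camera to tool coordinates, whose origin is the TCP and whose axes are the flange's). Camera axes: x right, y up, looking along -z (the intrinsics and any distortion apply to the point x, -y, -z); pixel columns grow to the right and rows downward; lengths in mm; the calibration is good to about 2 mm. A picture is of the moment at which its call begins: read the wrist's pose just before it. camera_info takes no time and is no camera call.
- robot.sign_off(): hands the job in; it is judged then, once.
The state is a dict: "t": time; "joints": joint angles; "joint_vel": joint speeds; "tau": joint torques, N m; "eef_pos": TCP position; "eef_rot": TCP orientation; "wrist_force": force on the tool from outside, world axes, zero at the start; "ft_torque": the same for the moment, N m; "width": opening from 0.0 (shut) to 1.0 (fully open); "finger_force": force on a finger pad.
Only numpy, scipy, OpenCV 4.12 (cv2) and the standard library are available. Lean on these libraries where they do the work, as an engineer would, in place of code of your own. Each camera call takes 0.05 s, during which the arm holds its last target. There are 200 camera calls.

## Working session

There is one attempt and no reset: what is moved stays moved. The work goes in short steps, Python scripts to look and compute and a tool call to move; the robot and the scene stay as the last step left them, time stands still between calls to the robot, and variables do not carry over. Pictures are saved under pics/ and viewed, at most 10 in all, crops included, and the job is handed in when it is done.

Besides the shell and the picture viewer there is one more tool, called after "Call:" as a command line: name --pt "numbers of a row" for each row, then --argument value for the rest. step_arm: Moves the arm, as the interface text tells. Shifts and turns lie within -1 to 1; 1 stands for 500 mm of shift or 180 degrees of turn. Its arguments: {"type":"object","properties":{"motion":{"type":"array","items":{"type":"array","items":{"type":"number","minimum":-1,"maximum":1}}},"hand":{"type":"number"}},"required":["motion"]}

```bash
mkdir -p pics
cat > h.py <<'E'
import numpy as np, cv2
from scipy.spatial.transform import Rotation as R
from plant import robot, camera, camera_info
def cloud(name):
    im,d=camera(name); i=camera_info(name); K=np.array(i["intrinsics"])
    v,u=np.mgrid[0:480,0:640]
    p=np.dstack([(u-K[0,2])/K[0,0]*d,-(v-K[1,2])/K[1,1]*d,-d])
    Rm=R.from_euler('xyz',i["orientation"],degrees=True).as_matrix()
    return im,d,p@Rm.T+np.array(i["xyz"])
E
python3 - <<'E'
from h import *
for n in("scene","top"):
    print(camera_info(n))
    im,d,P=cloud(n); cv2.imwrite(f"pics/{n}.png",im); np.savez(f"{n}.npz",im=im,d=d,P=P)
print(robot.observe())
E
```

```text
{'intrinsics': array([[600.72257743,   0.        , 324.30410515],
       [  0.        , 600.72257743, 239.02274535],
       [  0.        ,   0.        ,   1.        ]]), 'xyz': array([ 317.96412847,  957.73910046, 1042.48696444]), 'orientation': array([  47.06943126,   -0.95769058, -162.76435246])}
{'intrinsics': array([[496.5652253,   0.       , 319.8811113],
       [  0.       , 496.5652253, 235.1367265],
       [  0.       ,   0.       ,   1.       ]]), 'xyz': array([ 523.78245104,   23.36158412, 1447.10774242]), 'orientation': array([  2.85214668,   0.09553325, -91.3346411 ])}
{'t': 0.1, 'joints': array([-8.46135097e+01,  2.78931430e+00,  5.60153959e+00,  9.29338629e+01,
        1.87490755e-03,  8.26788261e+01]), 'joint_vel': array([ 0.07956532, -0.10269956,  0.30362609, -0.13490763, -0.02952897,
        0.02500266]), 'tau': array([ 2.83412119e-03, -3.39848685e+01,  3.20937181e+01,  1.57389825e-02,
       -1.90965702e-04, -4.83733373e-06]), 'eef_pos': array([ 115.43993955, -511.52714614,  200.43656005]), 'eef_rot': array([-1.79879593e+02, -1.73600342e-02,  1.27076440e+01]), 'wrist_force': array([ 0.31281079, -0.44595636,  0.81971551]), 'ft_torque': array([-0.01692093, -0.04756283,  0.00762564]), 'finger_force': 0.0, 'width': 1.0019239170781713}
```

View pics/scene.png

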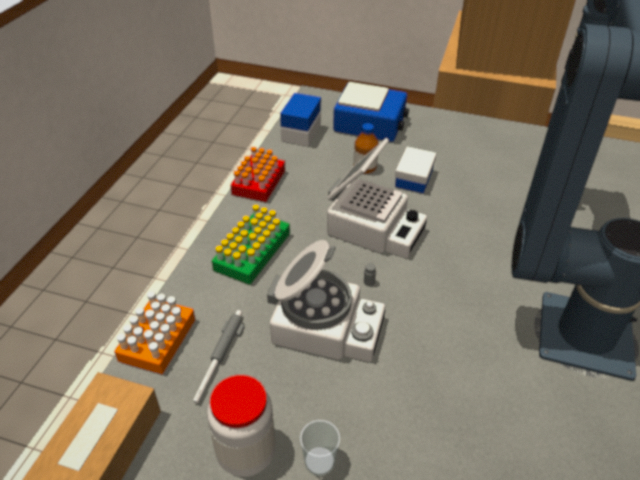

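View pics/top.png

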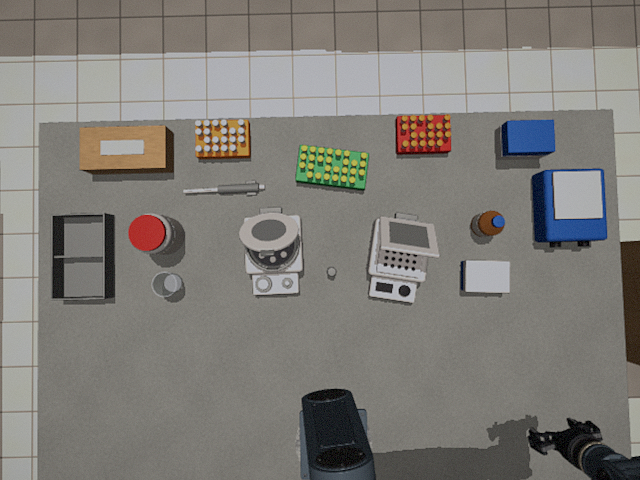

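The scene view shows the centrifuge with its open lid at (305,270) and the keys at (363,328) and (370,307). The top view has the start key at (264,284), the release key at (288,283) and the lid around (269,230). The heat block is to the right and the vial is at (331,271).

Run:
```python
from h import *
T=np.load("top.npz");P=T["P"];im=T["im"]
S=np.load("scene.npz");Q=S["P"]
def med(P,u,v,r=1): return np.median(P[v-r:v+r+1,u-r:u+r+1].reshape(-1,3),0).round(1)
print("top start",med(P,264,284),"rel",med(P,288,283),"bench",med(P,200,330))
print("scene start",med(Q,363,327),"rel",med(Q,370,306),"bench",med(Q,450,400))
# circles of the keys in the upscaled top picture
c=cv2.resize(im[270:300,245:305],None,fx=8,fy=8,interpolation=cv2.INTER_CUBIC)
cv2.imwrite("pics/keys.png",c)
c2=cv2.resize(S["im"][230:370,255:395],None,fx=4,fy=4,interpolation=cv2.INTER_CUBIC);cv2.imwrite("pics/cf.png",c2)
# console outline : points of height 40..60 in the region
for n,X in(("top",P),("scene",Q)):
    m=(X[...,0]>330)&(X[...,0]<520)&(X[...,1]>80)&(X[...,1]<290)
    con=m&(X[...,2]>42)&(X[...,2]<66)&(X[...,0]<430)
    print(n,"console",con.sum(),cv2.minAreaRect(X[con][:,:2].astype(np.float32)))
    m=(X[...,0]>380)&(X[...,0]<640)&(X[...,1]>80)&(X[...,1]<290)&(X[...,2]>125)
    p=X[m];c=p.mean(0);
    for _ in range(4):
        w=np.linalg.svd(p-c,full_matrices=False)[2][2]; k=abs((p-c)@w)<5; p=p[k];c=p.mean(0)
    w*=np.sign(w[2]);print(n,"lid",len(p),c.round(1),w.round(3),"tilt",np.degrees(np.arccos(w[2])),"yaw",np.degrees(np.arctan2(-w[1],-w[0])),p.min(0).round(),p.max(0).round(), p[p[:,2].argsort()[-8:]].mean(0).round(1))
```

```text
top start [460.9 181.5  71.3] rel [462.1 115.1  69.6] bench [329.1 377.7  -1.6]
scene start [457.6 185.   72.7] rel [457.9 124.4  70.9] bench [257.1 252.5   1.3]
top console 5 ((429.4263916015625, 207.74429321289062), (11.396836280822754, 0.21595972776412964), 89.04351806640625)
top lid 1707 [594.1 156.7 179.6] [0.735 0.016 0.678] tilt 47.305132973614896 yaw -178.7604255230979 [537.  82. 126.] [640. 233. 241.] [541.  151.2 239.1]
scene console 38 ((429.4563293457031, 159.63778686523438), (2.3399415016174316, 111.03682708740234), 0.9602283835411072)
scene lid 1598 [590.7 166.1 181.4] [0.731 0.027 0.682] tilt 47.03822351583835 yaw -177.86153812274497 [534.  82. 126.] [640. 235. 238.] [538.4 160.8 237. ]
```

View pics/cf.png

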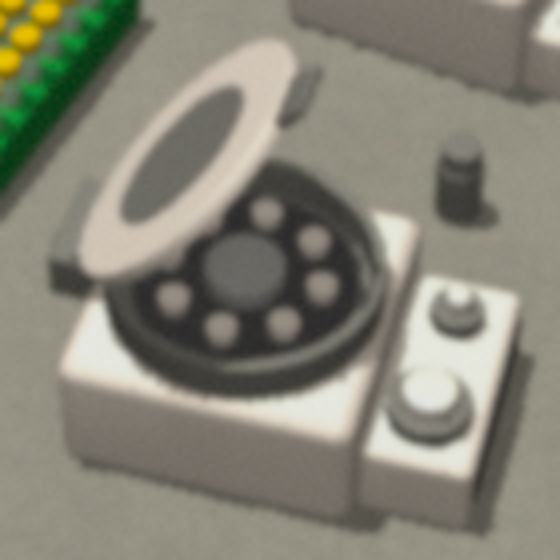

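Call:
step_arm --pt "0 0 0.0867 0" --pt "0 0 0.0867 0" --pt "0 0 0.0867 0" --pt "0.0543 0.0784 0 0.0257" --pt "0.0543 0.0784 0 0.0257" --pt "0.0543 0.0784 0 0.0257" --pt "0.0543 0.0784 0 0.0257" --pt "0.0543 0.0784 0 0.0257" --pt "0.0543 0.0784 0 0.0257" --pt "0.0543 0.0784 0 0.0257" --pt "0.0543 0.0784 0 0.0257" --pt "0.0543 0.0784 0 0.0257" --pt "0.0543 0.0784 0 0.0257" --pt "0.0543 0.0784 0 0.0257" --pt "0.0543 0.0784 0 0.0257" --pt "0.0543 0.0784 0 0.0257" --pt "0.0543 0.0784 0 0.0257" --pt "0.0543 0.0784 0 0.0257" --pt "0.0543 0.0784 0 0.0257" --pt "0.0543 0.0784 0 0.0257" --hand 1

```text
t: 2.1
eef_pos: [577.6, 156.1, 330.9]
eef_rot: [-180.0, 0.0, 91.6]
wrist_force: [0.8, -1.0, 0.3]
width: 0.002
finger_force: 0.0
```

Call:
step_arm --pt "0 0 -0.06 0" --pt "0 0 -0.06 0" --pt "0 0 -0.05 0" --pt "0 0 -0.02 0" --pt "0 0 0 0"

```text
t: 2.6
eef_pos: [575.7, 154.1, 234.1]
eef_rot: [-179.7, 0.0, 91.3]
wrist_force: [-0.4, -0.2, 1.1]
width: 0.002
finger_force: 0.0
```

Run:
```python
from h import *
print(robot.observe()["eef_pos"],robot.observe()["wrist_force"])
im,d,P=cloud("scene"); cv2.imwrite("pics/a.png",cv2.resize(im[130:380,230:430],None,fx=3,fy=3)[:600])
# arc of TCP for the pusher corner staying at r=140 on the outer face
for a in np.radians([47,40,30,20,10,5,0]):
    print(round(np.degrees(a)),[round(x) for x in(650-140*np.cos(a)+10*np.sin(a),103+140*np.sin(a)+10*np.cos(a))])
```

```text
[575.68067434 154.0612175  234.12292537] [-0.4294199  -0.23324823  1.14924041]
47 [562, 212]
40 [549, 201]
30 [534, 182]
20 [522, 160]
10 [514, 137]
5 [511, 125]
0 [510, 113]
```

View pics/a.png

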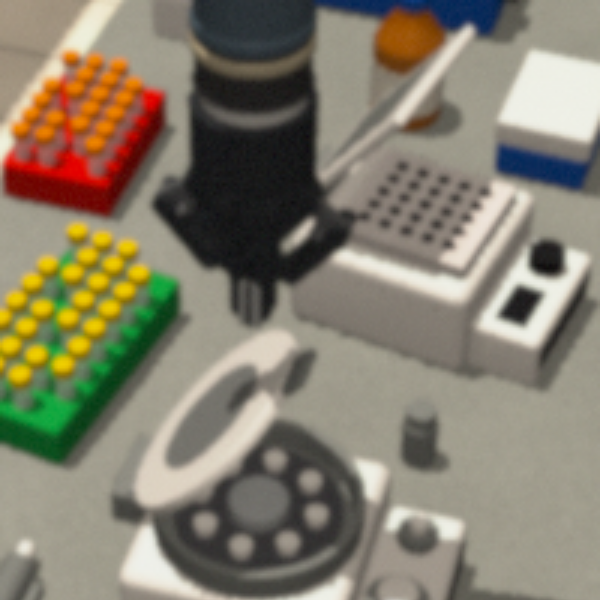

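The gripper is at (250,270) in the picture, with its fingertip at (250,315) above the lid's outer face. The lid's free edge is at (290,345) and is clear of it.

Call:
step_arm --pt "0 0 -0.01 0" --pt "0 0 -0.01 0" --pt "0 0 -0.01 0" --pt "-0.004 0 -0.007 0" --pt "-0.004 0 -0.007 0" --pt "-0.004 0 -0.007 0" --pt "-0.004 0 -0.007 0"

```text
t: 3.35
eef_pos: [568.8, 154.3, 207.3]
eef_rot: [-180.0, 0.0, 91.4]
wrist_force: [-0.3, 1.2, 0.4]
width: 0.004
finger_force: 0.0
```

Call:
step_arm --pt "-0.004 0 -0.007 0" --pt "-0.004 0 -0.007 0" --pt "-0.004 0 -0.007 0" --pt "-0.004 0 -0.007 0"

```text
t: 3.75
eef_pos: [560.9, 154.3, 193.3]
eef_rot: [180.0, 0.0, 91.4]
wrist_force: [0.6, -0.4, 1.7]
width: 0.001
finger_force: 0.7
```

```bash
cat >> h.py <<'E'
def lid():
    im,d,X=cloud("scene")
    m=(X[...,0]>480)&(X[...,0]<650)&(X[...,1]>90)&(X[...,1]<250)&(X[...,2]>108)&(X[...,2]<245)&(im.min(2)>110)
    p=X[m];print(len(p),"top pts",p[p[:,2].argsort()[-12:]].mean(0).round(1))
    return im
E
python3 - <<'E'
from h import *
im=lid(); cv2.imwrite("pics/b.png",cv2.resize(im[180:380,230:430],None,fx=3,fy=3)); print(robot.observe()["wrist_force"])
E
```

```text
1100 top pts [548.4 160.5 234.9]
[ 0.31375898 -0.61260294  0.55120097]
```

View pics/b.png

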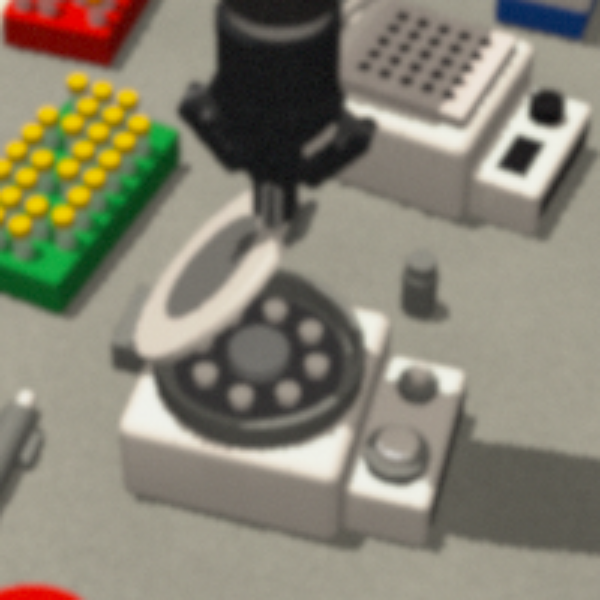

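```bash
cat >> h.py <<'E'
def tilt():
    im,d,X=cloud("scene")
    m=(X[...,0]>500)&(X[...,0]<640)&(X[...,1]>80)&(X[...,1]<240)&(X[...,2]>116)&(X[...,2]<190)&(im.min(2)>70)
    p=X[m];c=np.median(p,0)
    for t in(15,8,5,4,4):
        w=np.linalg.svd(p-c,full_matrices=False)[2][2]; k=abs((p-c)@w)<t; p=p[k];c=p.mean(0)
    w*=np.sign(w[2]);print(len(p),c.round(1),w.round(3),"tilt",np.degrees(np.arctan2(w[0],w[2])).round(1))
    return im
E
python3 - <<'E'
from h import *
tilt()
E
```

```text
925 [609.4 166.9 160.5] [0.737 0.023 0.676] tilt 47.5
```

Run:
```python
from h import *
i=camera_info("scene");K=np.array(i["intrinsics"]);Rm=R.from_euler('xyz',i["orientation"],degrees=True).as_matrix()
q=Rm.T@(robot.observe()["eef_pos"]-np.array(i["xyz"]));print("TCP px",K[0,0]*q[0]/-q[2]+K[0,2],-K[1,1]*q[1]/-q[2]+K[1,2])
im,d,X=cloud("scene")
for v in range(240,272,3): print(v,[(X[v,u].round().astype(int).tolist(),int(im[v,u].mean())) for u in(316,320,324)])
im,d,X=cloud("top");m=(X[...,0]>500)&(X[...,0]<640)&(X[...,1]>60)&(X[...,1]<125)&(X[...,2]>116)&(X[...,2]<230);p=X[m];print(np.polyfit(p[:,0],p[:,2],1),p.min(0),p.max(0))
```

```text
TCP px 320.3218683909839 264.29146821849207
240 [([566, 168, 270], 29), ([561, 157, 261], 35), ([551, 166, 272], 26)]
243 [([567, 163, 257], 54), ([560, 162, 258], 61), ([551, 163, 262], 47)]
246 [([568, 161, 247], 55), ([559, 163, 252], 58), ([553, 159, 250], 58)]
249 [([568, 161, 239], 58), ([558, 166, 246], 64), ([553, 158, 241], 55)]
252 [([568, 159, 230], 102), ([558, 166, 239], 63), ([552, 159, 234], 56)]
255 [([575, 137, 199], 122), ([559, 164, 229], 76), ([552, 161, 228], 107)]
258 [([572, 149, 202], 107), ([562, 154, 210], 119), ([550, 166, 225], 117)]
261 [([568, 160, 205], 149), ([557, 168, 216], 191), ([549, 169, 220], 119)]
264 [([563, 174, 212], 211), ([554, 179, 220], 222), ([546, 178, 221], 150)]
267 [([561, 183, 213], 215), ([552, 186, 219], 216), ([604, -20, 3], 156)]
270 [([557, 194, 217], 223), ([550, 189, 215], 177), ([574, 82, 102], 105)]
[ -1.03918485 796.381383  ] [553.07065358  82.30769885 127.83798235] [639.93518435 124.9495662  220.09225126]
```

Run:
```python
from h import *
i=camera_info("scene");K=np.array(i["intrinsics"]);Rm=R.from_euler('xyz',i["orientation"],degrees=True).as_matrix()
def pj(p):
    q=Rm.T@(np.array(p)-np.array(i["xyz"]));return (K[0,0]*q[0]/-q[2]+K[0,2],-K[1,1]*q[1]/-q[2]+K[1,2])
a=np.array(pj([575.7,154,234.1]));print("a crop px",(a-[230,130])*3)
print(robot.observe()["wrist_force"],robot.observe()["eef_pos"],robot.observe()["joints"].round(2),robot.observe()["tau"].round(2))
im,d=camera("wrist");cv2.imwrite("pics/w.png",im)
c=camera_info("wrist");T=np.array(c["tool_from_camera"]);Kw=np.array(c["intrinsics"]);q=np.linalg.inv(T)@[0,0,0,1];print(Kw[0,0]*q[0]/-q[2]+Kw[0,2],-Kw[1,1]*q[1]/-q[2]+Kw[1,2],q)
```

```text
a crop px [249.71547752 353.03608381]
[ 0.36969921 -0.48151031  0.8139827 ] [560.95207809 154.2774009  193.54437491] [ 8.77 11.25 14.08 92.83 -0.   97.42] [ 2.000e-02 -3.948e+01  3.189e+01  0.000e+00  0.000e+00  0.000e+00]
320.99318626105173 280.03170711796537 [   0.79198255  -20.53458517 -187.67374806    1.        ]
```

View pics/w.png

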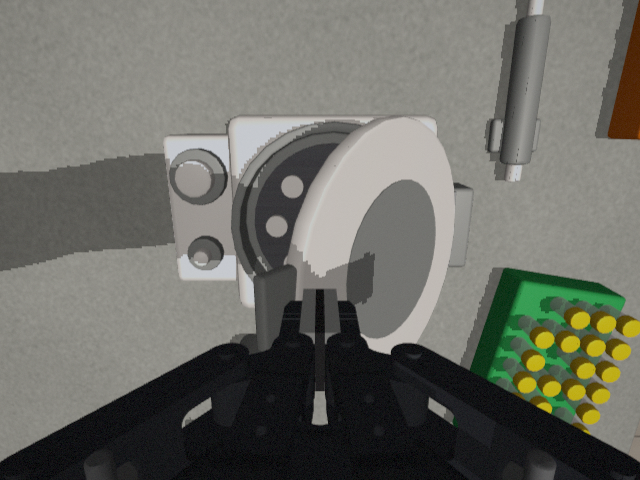

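The wrist view shows the fingertips at (320,290), above the lid near its lip at (275,305). The real tips seem to stop short of the reported TCP, so I'll check that with depth.

Run:
```python
from h import *
im,d=camera("wrist");c=camera_info("wrist");T=np.array(c["tool_from_camera"]);K=np.array(c["intrinsics"])
for u in(308,320,332):
  for v in(270,280,286,292,298,304,312,322,330,340):
    z=d[v,u];p=T@[(u-K[0,2])/K[0,0]*z,-(v-K[1,2])/K[1,1]*z,-z,1];print(u,v,p[:3].round(),int(im[v,u].mean()))
```

```text
308 270 [ 17.  -5. -29.] 125
308 280 [ 12.  -6. -28.] 124
308 286 [  9.  -6. -28.] 127
308 292 [ 11.  -5. -39.] 72
308 298 [ 11.  -5. -44.] 73
308 304 [ 11.  -5. -48.] 73
308 312 [ 12.  -5. -56.] 72
308 322 [ 11.  -5. -61.] 73
308 330 [ 12.  -4. -68.] 70
308 340 [ 13.  -4. -75.] 21
320 270 [ 14.  -1. -22.] 188
320 280 [ 10.  -1. -23.] 126
320 286 [  7.  -1. -23.] 125
320 292 [ 11.  -1. -38.] 15
320 298 [ 11.  -1. -44.] 15
320 304 [ 11.  -1. -49.] 13
320 312 [ 12.  -1. -56.] 15
320 322 [ 11.  -1. -62.] 17
320 330 [ 11.  -1. -67.] 17
320 340 [  8.  -1. -69.] 36
332 270 [ 12.   5. -16.] 126
332 280 [  7.   5. -16.] 124
332 286 [  4.   5. -16.] 125
332 292 [ 12.   4. -40.] 70
332 298 [ 11.   4. -44.] 74
332 304 [ 11.   4. -49.] 72
332 312 [ 11.   4. -54.] 69
332 322 [ 11.   3. -62.] 72
332 330 [ 11.   3. -67.] 70
332 340 [ 13.   3. -75.] 27
```

Run:
```python
from h import *
im,d=camera("wrist");c=camera_info("wrist");T=np.array(c["tool_from_camera"]);K=np.array(c["intrinsics"])
v,u=np.mgrid[0:480,0:640];p=np.dstack([(u-K[0,2])/K[0,0]*d,-(v-K[1,2])/K[1,1]*d,-d,np.ones_like(d)])@T.T
m=(d>0)&(p[...,2]<-36)
for a in range(-90,91,10):
    k=m&(abs(p[...,1]-a)<5)
    q=p[k]
    if len(q): j=q[:,2].argsort()[-30:]; print(a,len(q),"lowest z",q[j,2].max().round(),"x",q[j,0].min().round(),q[j,0].max().round())
```

```text
-60 1111 lowest z -106.0 x 11.0 13.0
-50 3915 lowest z -95.0 x 11.0 13.0
-40 7204 lowest z -82.0 x -8.0 13.0
-30 5002 lowest z -37.0 x -14.0 19.0
-20 5558 lowest z -36.0 x -3.0 20.0
-10 7970 lowest z -36.0 x 7.0 14.0
0 7382 lowest z -36.0 x 11.0 12.0
10 7490 lowest z -36.0 x 7.0 12.0
20 3601 lowest z -71.0 x 6.0 8.0
30 5297 lowest z -75.0 x 12.0 13.0
40 6545 lowest z -84.0 x -8.0 12.0
50 3809 lowest z -97.0 x 11.0 13.0
60 643 lowest z -109.0 x 11.0 13.0
```

Call:
step_arm --pt "0 0 -0.006 0" --pt "0 0 -0.006 0" --pt "0 0 -0.006 0"

```text
t: 4.4
eef_pos: [561.4, 154.3, 184.8]
eef_rot: [179.9, -0.0, 91.3]
wrist_force: [-0.4, 0.1, 1.1]
width: 0.002
finger_force: 0.8
```

Call:
step_arm --pt "-0.003 0 -0.006 0" --pt "-0.003 0 -0.006 0" --pt "-0.004 0 -0.006 0" --pt "-0.004 0 -0.006 0"

```text
t: 4.8
eef_pos: [553.7, 154.2, 172.3]
eef_rot: [-180.0, 0.0, 91.3]
wrist_force: [0.5, -0.5, 1.9]
width: 0.002
finger_force: 0.8
```

Run:
```python
from h import *
tilt(); 
im,d=camera("wrist");cv2.imwrite("pics/w2.png",im)
print(robot.observe()["wrist_force"],robot.observe()["eef_pos"])
```

```text
1346 [599.7 168.7 156.8] [0.642 0.021 0.766] tilt 40.0
[ 0.27052913  0.39923401 -0.1090086 ] [553.25773467 154.21455335 171.84434648]
```

View pics/w2.png

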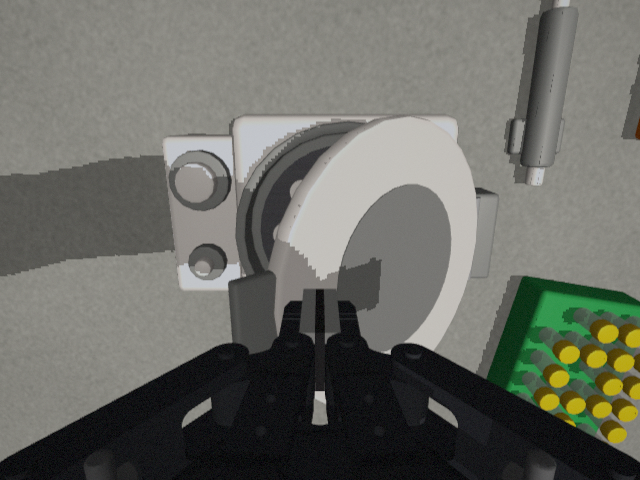

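The lid is at 40°, moving quietly at about 1 N. Next I follow its arc.

Call:
step_arm --pt "-0.0054 0 -0.0067 0" --pt "-0.0054 0 -0.0067 0" --pt "-0.0054 0 -0.0067 0" --pt "-0.0054 0 -0.0067 0" --pt "-0.0054 0 -0.0067 0" --pt "-0.0054 0 -0.0067 0" --pt "-0.0041 0 -0.0075 0" --pt "-0.0041 0 -0.0075 0" --pt "-0.0041 0 -0.0075 0" --pt "-0.0041 0 -0.0075 0" --pt "-0.0041 0 -0.0075 0" --pt "-0.0041 0 -0.0075 0" --pt "-0.0024 0 -0.007 0" --pt "-0.0024 0 -0.007 0" --pt "-0.0024 0 -0.007 0" --pt "-0.0024 0 -0.007 0" --pt "-0.0024 0 -0.007 0" --pt "-0.0024 0 -0.007 0" --pt "-0.0024 0 -0.007 0"

```text
t: 6.8
eef_pos: [517.4, 154.3, 105.3]
eef_rot: [180.0, -0.0, 91.3]
wrist_force: [1.5, 0.5, 0.9]
width: -0.0
finger_force: 0.6
```

Run:
```python
from h import *
im,d,X=cloud("scene")
m=(X[...,0]>500)&(X[...,0]<640)&(X[...,1]>165)&(X[...,1]<240)&(X[...,2]>106)&(X[...,2]<150)&(im.min(2)>70)
p=X[m];print(len(p),np.polyfit(p[:,0],p[:,2],1),robot.observe()["wrist_force"])
```

```text
1534 [-1.52683665e-01  2.12041618e+02] [0.18745892 0.18905949 0.73610781]
```

Call:
step_arm --pt "-0.001 0 -0.0045 0" --pt "-0.001 0 -0.0045 0" --pt "-0.001 0 -0.0045 0" --pt "-0.001 0 -0.0045 0" --pt "-0.001 0 -0.0045 0" --pt "-0.0005 0 -0.004 0" --pt "-0.0005 0 -0.004 0" --pt "-0.0005 0 -0.004 0" --pt "-0.0005 0 -0.004 0" --pt "-0.0005 0 -0.003 0" --pt "0 0 -0.003 0"

```text
t: 7.95
eef_pos: [513.3, 154.3, 83.1]
eef_rot: [-180.0, -0.0, 91.4]
wrist_force: [-0.5, 0.3, 7.8]
width: -0.001
finger_force: 4.8
```

Call:
step_arm --pt "0 0 -0.002 0" --pt "0 0 -0.002 0" --pt "0 0 0 0"

```text
t: 8.25
eef_pos: [513.3, 154.3, 83.1]
eef_rot: [180.0, -0.0, 91.4]
wrist_force: [-2.3, -0.2, 8.0]
width: 0.001
finger_force: 4.2
```

Run:
```python
from h import *
im,d,X=cloud("scene")
m=(X[...,0]>510)&(X[...,0]<640)&(X[...,1]>170)&(X[...,1]<225)&(X[...,2]>106)&(X[...,2]<150)&(im.min(2)>70)
p=X[m];print(len(p),np.polyfit(p[:,0],p[:,2],1),np.median(p,0),robot.observe()["wrist_force"])
```

```text
1210 [-1.2328590e-03  1.1367398e+02] [570.09299428 196.31157836 113.04554129] [-2.83587155 -0.35170678  8.68580583]
```

Call:
step_arm --pt "0 0 0.01 0" --pt "0 0 0.05 0" --pt "0 0 0.07 0" --pt "0 0 0.07 0" --pt "-0.0116 0.006 0 0.0447" --pt "-0.0116 0.006 0 0.0447" --pt "-0.0116 0.006 0 0.0447" --pt "-0.0116 0.006 0 0.0447" --pt "-0.0116 0.006 0 0.0447" --pt "-0.0116 0.006 0 0.0447" --pt "-0.0116 0.006 0 0.0447" --pt "-0.0116 0.006 0 0.0447" --pt "-0.0116 0.006 0 0.0447" --pt "-0.0116 0.006 0 0.0447" --pt "0 0 0 0.0447" --pt "0 0 0 0"

```text
t: 9.9
eef_pos: [454.8, 184.3, 180.7]
eef_rot: [-180.0, -0.1, 179.9]
wrist_force: [-0.1, 0.1, -1.2]
width: 0.0
finger_force: 0.0
```

Run:
```python
from h import *
s=robot.observe();im,d=camera("wrist");cv2.imwrite("pics/w3.png",im);c=camera_info("wrist");T=np.array(c["tool_from_camera"]);K=np.array(c["intrinsics"])
v,u=np.mgrid[0:480,0:640];p=(np.dstack([(u-K[0,2])/K[0,0]*d,-(v-K[1,2])/K[1,1]*d,-d,np.ones_like(d)])@T.T)[...,:3]
W=p@R.from_euler('xyz',s["eef_rot"],degrees=True).as_matrix().T+s["eef_pos"]
np.savez("w3.npz",W=W,im=im)
m=((W[...,2]>62)&(W[...,2]<78)&(W[...,0]>415)&(W[...,0]<500)&(W[...,1]>90)&(W[...,1]<225)).astype(np.uint8)
n,l,st,ce=cv2.connectedComponentsWithStats(m)
for i in range(1,n):
    if st[i,4]>40: q=W[l==i];print(st[i],q.min(0).round(),q.max(0).round(),np.median(q,0).round(1))
m=((W[...,2]>106)&(W[...,2]<125));print("lid/links",W[m].min(0).round(),W[m].max(0).round())
print(s["eef_pos"],s["eef_rot"])
```

```text
[ 294  201   56   55 2322] [437. 164.  62.] [482. 209.  76.] [457.2 185.9  64.5]
[222 213  36  36 941] [447. 106.  62.] [476. 135.  75.] [459.5 121.5  63.6]
[ 201  262  170   21 2010] [487.  90.  62.] [500. 225.  78.] [491.  169.9  72.9]
lid/links [476.  83. 106.] [635. 433. 125.]
[454.77660984 184.31859018 180.72017776] [-1.79987491e+02 -7.28024016e-02  1.79861048e+02]
```

View pics/w3.png

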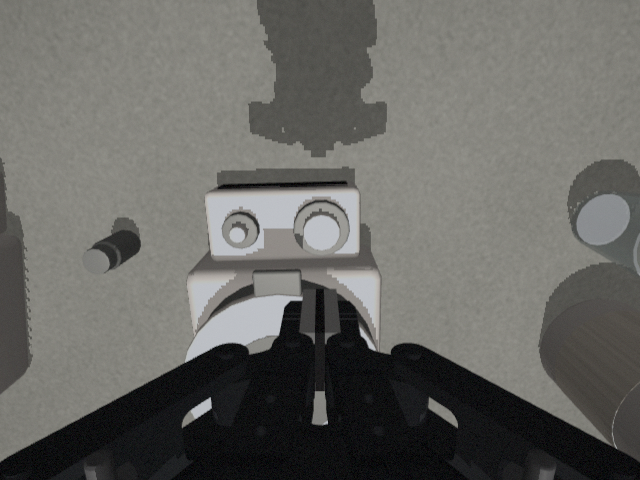

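The wrist view shows the lid shut with its lip at (277,283). The start key's top is at (322,233) inside its collar, and the release key is at (238,235).

Run:
```python
import numpy as np
W=np.load("w3.npz")["W"]
for y0,y1 in((160,215),(100,140)):
    m=(W[...,2]>67)&(W[...,2]<80)&(W[...,0]>430)&(W[...,0]<485)&(W[...,1]>y0)&(W[...,1]<y1);q=W[m]
    print(len(q),q.min(0).round(1),q.max(0).round(1),q.mean(0).round(1),np.percentile(q[:,2],[10,50,90]))
```

```text
1095 [444.8 171.7  67. ] [473.9 200.1  75.8] [458.6 186.   73. ] [71.88260039 73.18287853 74.16052875]
251 [454.5 113.8  67. ] [467.9 127.   75.2] [460.5 120.8  72.5] [70.29085403 72.76368861 73.8786274 ]
```

Call:
step_arm --pt "0 0 -0.07 0" --pt "0 0 -0.07 0" --pt "0 0 -0.06 0" --pt "0 0 -0.04 0" --pt "0 0 -0.014 0" --pt "0 0 -0.006 0" --pt "0 0 0 0"

```text
t: 10.65
eef_pos: [455.9, 184.4, 51.8]
eef_rot: [180.0, 0.0, 179.8]
wrist_force: [0.0, 0.5, 0.0]
width: -0.0
finger_force: 0.0
```

Call:
step_arm --pt "0 0 -0.004 0" --pt "0 0 -0.004 0" --pt "0 0 -0.004 0" --pt "0 0 -0.004 0" --pt "0 0 -0.004 0" --pt "0 0 0 0"

```text
t: 11.25
eef_pos: [455.5, 184.3, 41.2]
eef_rot: [180.0, 0.0, 179.9]
wrist_force: [-0.1, -0.1, 1.1]
width: -0.002
finger_force: 0.7
```

Call:
step_arm --pt "0 0 -0.003 0" --pt "0 0 -0.003 0" --pt "0 0 -0.003 0" --pt "0 0 0 0"

```text
t: 11.65
eef_pos: [455.6, 184.3, 36.9]
eef_rot: [180.0, 0.0, 179.9]
wrist_force: [-0.9, 0.3, 4.7]
width: 0.002
finger_force: 1.7
```

Call:
step_arm --pt "0 0 -0.003 0" --pt "0 0 -0.003 0" --pt "0 0 0 0" --pt "0 0 0 0"

```text
t: 12.05
eef_pos: [455.6, 184.3, 36.1]
eef_rot: [180.0, 0.1, 179.9]
wrist_force: [-4.7, -1.2, 13.5]
width: 0.002
finger_force: 6.4
```

The force rose to about 4 N over the 6 mm of travel and then climbed against a hard stop, so the key is fully down. Next I let it go and retreat.

Call:
step_arm --pt "0 0 0.01 0" --pt "0 0 0.03 0" --pt "0 0 0.07 0" --pt "0 0 0.08 0" --pt "0 0 0.08 0" --pt "-0.06 0 0.06 0" --pt "-0.06 0 0 0" --pt "0 0 0 0" --pt "0 0 0 0"

```text
t: 12.95
eef_pos: [395.4, 184.3, 198.2]
eef_rot: [-180.0, 0.0, 179.9]
wrist_force: [-0.2, -0.6, -0.2]
width: 0.002
finger_force: 0.0
```

Run:
```python
from h import *
im,d,X=cloud("top")
m=(X[...,0]>510)&(X[...,0]<630)&(X[...,1]>100)&(X[...,1]<200)
print("lid",np.polyfit(X[m][:,0],X[m][:,2],1),np.median(X[m],0))
r=robot.observe();print(r["eef_pos"],r["wrist_force"],r["t"])
```

```text
lid [1.63213153e-03 1.11618166e+02] [569.45100732 150.53693325 112.77225531]
[395.58625396 184.22340114 197.80828638] [-0.43977253  0.24830238 -0.05554765] 13.0
```

```bash
python3 -c "
from plant import robot
print(robot.sign_off())"
```

```text
the job is handed in; nothing more can be done
None
```

The centrifuge lid is fully shut (level, top face measured at 113 mm), the start key was pressed to its stop and released, and I handed the job in at about 13 s with the arm clear of everything. I didn't re-image the heat block or the bystanders afterwards, and the judge's verdict was not shown.

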